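Pin the key bar to the strap in the vise

ROBOT

A 6-joint arm with a two-finger parallel gripper is mounted at the origin on the work surface. World frame = base frame: x ahead of the robot, y to its left, z up, the work surface at z = 0. Lengths are in m, angles in degrees, forces in N, time in s.
With the tool pointing down it reaches from about 0.425 to 0.925 m from the base axis. Payload 12.5 kg.
Tool frame: the origin (TCP) lies at the very end of the fingers, on their centre line; the grasp point (between the pads) lies 19 mm behind it (env.pinch_z is the distance from the TCP to the grasp point, in m); z points along the fingers, y is the line along which they close (so a half turn about z gives the same grasp; the last joint's range is limited). The gripper opens to 85 mm and grips with 20 to 120 N. Pads are 22 mm wide; open, the fingers measure 114 mm over their backs; the gripper's body (76 mm by 85 mm) begins 54 mm behind the grasp point. The pads swing forward as they close: fully open they stand 13 mm farther back than shut.
Start: joints at [66.601, 28.126, 89.318, -0, 62.55, -6.05], TCP at [0.186, 0.597, 0.231] pointing down, gripper open.
Joint ranges: [-177.58, 177.58], [-47.91, 125.51], [2.72, 160], [-65.01, 245.01], [3.68, 167.84], [-153.87, 153.87]. Speed limits (degrees/s): [127.2, 127.2, 159.86, 180, 180, 180].

INTERFACE

Orientations are given as [roll, pitch, yaw] about the fixed x, y, z axes, in that order (R = Rz(yaw) Ry(pitch) Rx(roll)).
In Python, from bench import env gives the robot as it stands.
- The arm moves only by the shell command python3 -m handwheel 'ROWS'. ROWS is JSON, a list that holds one entry, the list of rows, each a list of 5 numbers: the opening, from -1 (shut) to 1 (fully open), then the shift along the tool's x, y, z in mm, then the turn about the tool's z in degrees. A call has 1 to 8 rows; each row is the pose to reach, as a shift and turn from the pose commanded when the call began, along the tool's axes at that moment; what a row does not reach only later rows make up. A row lasts 1/10 s, in which the tool goes at most 50 mm and 8.59 degrees, less where a joint would pass 70% of its speed; a pose out of reach is approached as far as the arm can. A call with a gripper value outside its range is refused whole. The fingers move at their own pace and stop on an object; the grip force is fixed at half the most. Time passes only in rows, so rows that repeat a pose let the fingers close. It gives the time, the measured TCP pose, the force, the opening and the grip force at its end, in the units of the state.
- env.state(): the state, without advancing time (a new reading comes with each control period).
- env.grab_frame(name): name is "side" or "top"; returns a dict with "img" (480x640x3 uint8, red, green, blue), "intrinsics" (3x3 intrinsics, pixels), "dist" ([k1, k2, p1, p2, k3] as OpenCV has them; the pictures are not rectified), "rvec" (rotation vector, rad) and "tvec" (3), from world to camera coordinates, as OpenCV has them. Camera axes: x right, y down, z forward; pixel columns grow to the right and rows downward; lengths in m; the calibration is good to about 2 mm. A picture is of the moment at which its call begins. There is no depth.
- env.job_done(): hands the job in; it is judged then, once.
The state is a dict: "clock": time; "q": joint angles; "qd": joint speeds; "joint_efforts": joint torques, N m; "tool_pos": TCP position; "eef_rot": TCP orientation; "ft_force": force on the tool from outside, world axes, zero at the start; "ft_torque": the same for the moment, N m; "finger_gap": finger opening in m; "grip_force": force on a finger pad.
Only numpy, scipy, OpenCV 4.12 (cv2) and the standard library are available. Lean on these libraries where they do the work, as an engineer would, in place of code of your own. Each camera call takes 0.05 s, during which the arm holds its last target. There are 200 camera calls.

TASK

Lay the wooden key bar flat on the springy steel strap that sticks out of the vise, with its hole over the strap's hole, then take the steel hinge pin from its stand and push it down through both holes until its shoulder rests on the wood, and let go. Feel for the strap's hole gently: the strap must not be pressed down more than 9 mm at any time. Leave the file, the key and the cup where they are.

Things in the scene. Friction and masses are not known exactly. Their poses are not given: they have to be found in the camera images.
- vise_mark (a point): Point on the fixed vise, 72 mm out from mid-jaws along the vise's -x (z up), level with the top of the strap clamped there at rest (100 mm above the work surface; jaw tops 94). The strap was clamped by hand: its hole's centre lies up to 5 mm from this point in x and up to 5 mm in y, and is NOT measured. The hole is round, 10 mm across, right through, with a 1 mm chamfer.
- strap (a joint): Height of the springy strap from rest, m: 0 at rest, negative pressed down (straight down, 1 mm per 1.5 N, springs back; stiff sideways). Must not pass -0.009 (13 N); stops at -0.014. The strap is a flat steel plate 6 mm thick, 60 mm wide (vise y), reaching 38 mm either way along x from its hole, clear for 40 mm below.
- bar_center (a point): Centre of the wooden key bar, a flat loose bar 84 mm long (its x), 34 mm wide (y), 14 mm thick (z, up), about 50 g, lying on the work surface; two thin brass key hooks on the +y side of its +x half stand out 10 mm (they do not collide). It may lie on the strap at any yaw.
- bar_hole (a point): Centre of the mouth, on the upper face, of the bar's round through hole: 10 mm across with a 1 mm chamfer, 14 mm from the bar's centre towards its -x end.
- pin_grip (a point): Centre of the square grip, 14 x 14 mm and 34 mm high, at the top of the loose steel hinge pin (72 mm long, about 60 g); z up along the pin, x and y normal to the grip's flats. It stands in an 11 mm hole of a fixed wooden block (50 x 50 mm, 42 mm high), its shoulder on the block's top.
- pin_shoulder (a point): Centre of the underside of the pin's round shoulder (18 mm across, 4 mm thick, just below the grip), 21 mm below the grip's centre. The shank below it is 8 mm in diameter and 34 mm long.
- pin_tip (a point): Lower end of the pin's shank, 34 mm below the shoulder's underside; its last 2 mm taper from 8 to 6 mm in diameter.
- file: Bystander: steel file with a wooden handle, 205 mm long, lying flat; leave alone.
- key: Bystander: half-cut brass key blank, 55 mm long, 4 mm thick, lying flat; leave alone.
- cup: Bystander: tin pencil cup, 70 mm across, 95 mm high, origin at the underside's centre; leave alone.
Mind the look-alikes: they are no part of the job. What is meant by the part that bears bar_center is not purple, and is the larger of those in its own colour.

How it is judged:
By the outcome, as a careful person would: the job done as asked, in the order asked, and still so for the second after the job is handed in, with the robot touching nothing.
It also fails if it takes over 72 s, if anything falls off the work surface, if the arm or the gripper's body presses on something with over 40 N, if the wrist force passes 120 N, or if a joint passes its speed limit or range.

## Working session

There is one attempt and no reset: what is moved stays moved. The work goes in short steps, Python scripts to look and compute and a shell command to move; the robot and the scene stay as the last step left them, time stands still between calls to the robot, and variables do not carry over. Pictures are saved under pics/ and viewed, at most 10 in all, crops included, and the job is handed in when it is done.

```bash
mkdir -p pics; ls
python3 - <<'E'
from bench import env
import cv2,pickle
for n in("side","top"):
    f=env.grab_frame(n); cv2.imwrite(f"pics/{n}0.png",f["img"][:,:,::-1]); pickle.dump(f,open(f"{n}0.pkl","wb"))
s=env.state(); print(s, env.pinch_z)
E
```

```text
pics
{'clock': 0.1, 'q': array([ 6.66004426e+01,  2.81598402e+01,  8.93477339e+01, -9.25590759e-04,
        6.25491353e+01, -6.05099804e+00]), 'qd': array([ 0.03165433, -0.10868046, -0.05720491,  0.07900828,  0.06885872,
       -0.01640053]), 'joint_efforts': array([ 2.70059289e-03, -6.19446516e+01, -2.62029451e+01, -1.42891954e-04,
        2.92427161e-03,  1.86477291e-05]), 'tool_pos': array([0.18626972, 0.59637995, 0.23078882]), 'eef_rot': array([-1.79943520e+02, -5.16156166e-03,  1.62651865e+02]), 'ft_force': array([-0.03711689, -0.83978558, -0.26039795]), 'ft_torque': array([-0.01243559,  0.01417965, -0.01121857]), 'grip_force': 0.0, 'finger_gap': 0.08560541588757695} 0.0187
```

View pics/side0.png

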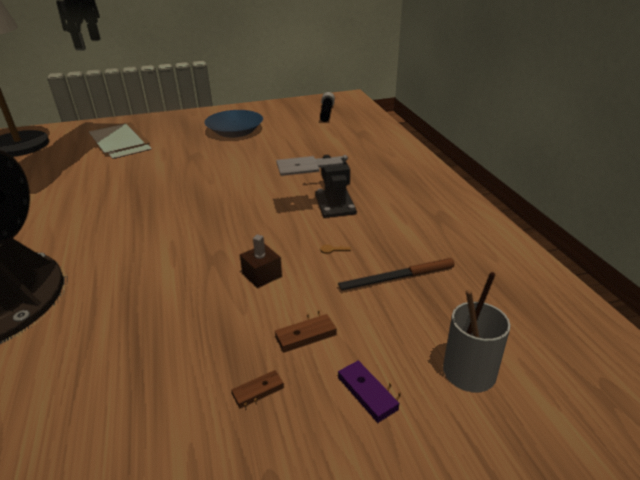

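View pics/top0.png

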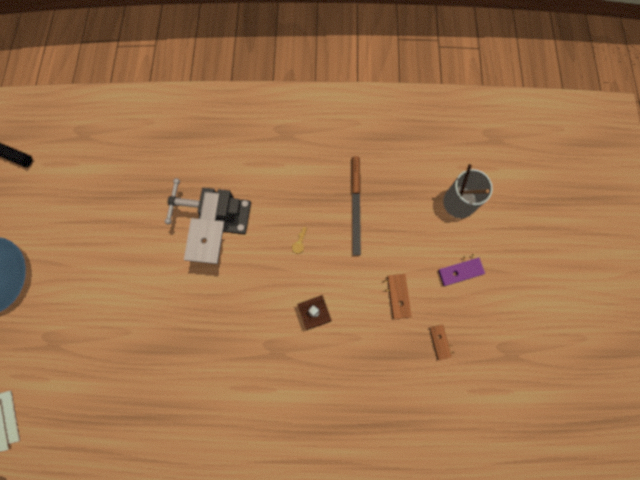

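The side and top views show the vise and strap (top 205,240), the pin block (314,312), the large brown bar (400,297) with its hole near (402,303), a small brown decoy (441,342) and a purple decoy (461,272). I'll enlarge these next.

```bash
cat > h.py <<'E'
import numpy as np,cv2,pickle
def load(n): return pickle.load(open(n+".pkl","rb"))
def proj(f,P):
    return cv2.projectPoints(np.atleast_2d(np.array(P,float)),np.array(f["rvec"],float),np.array(f["tvec"],float),np.array(f["intrinsics"]),np.array(f["dist"],float))[0].reshape(-1,2)
def ray(f,uv):
    n=cv2.undistortPoints(np.array([[uv]],float),np.array(f["intrinsics"]),np.array(f["dist"],float)).ravel()
    R=cv2.Rodrigues(np.array(f["rvec"],float))[0]
    return -R.T@np.ravel(f["tvec"]), R.T@np.r_[n,1]
def atz(f,uv,z):
    c,d=ray(f,uv); return c+d*(z-c[2])/d[2]
def tri(f,a,g,b):
    (c,d),(e,h)=ray(f,a),ray(g,b); s=np.linalg.lstsq(np.c_[d,-h],e-c,rcond=None)[0]
    p,q=c+d*s[0],e+h*s[1]; return (p+q)/2,np.linalg.norm(p-q)
def crop(f,x,y,w,h,k):
    im=cv2.resize(f["img"][y:y+h,x:x+w,::-1],None,fx=k,fy=k,interpolation=cv2.INTER_CUBIC)
    return cv2.convertScaleAbs(im,alpha=1.6)
E
python3 - <<'E'
from h import *
t,s=load("top0"),load("side0")
c=[crop(t,180,180,80,100,4),crop(t,280,285,65,50,4),crop(t,375,260,50,75,4)]
# montage: 2x2 boxes 400x300 with ticks
def box(f,x,y,w,h):
    k=400/w; im=crop(f,x,y,w,h,k)
    for i in range(0,w,10): cv2.putText(im,str(x+i),(int((i+.5)*k)-8,8),0,.3,(0,255,255),1); cv2.line(im,(int((i+.5)*k),10),(int((i+.5)*k),14),(0,255,255),1)
    for i in range(0,h,10): cv2.putText(im,str(y+i),(0,int((i+.5)*k)+3),0,.3,(0,255,255),1);cv2.line(im,(20,int((i+.5)*k)),(24,int((i+.5)*k)),(0,255,255),1)
    return im
A=box(t,170,185,100,75)
A=box(t,170,185,104,78)[:300]; B=box(t,280,285,64,48)
C=box(t,370,265,72,54); D=box(s,230,225,120,90)
cv2.imwrite("pics/m1.png",np.vstack([np.hstack([A,B]),np.hstack([C,D])]))
print(proj(t,[[.186,.597,.231],[0,0,0],[.5,0,0],[0.5,.3,0]]),proj(s,[[.186,.597,.231],[0,0,0],[.5,0,0]]))
print(ray(t,(320,240))[0],ray(s,(320,240))[0])
print("bar",atz(t,(400,297),.014),"hole",atz(t,(402,303),.014),"strap",atz(t,(204,240),.1),"pin",atz(t,(314,311),.08))
print("cup",atz(t,(472,188),.09),"smallbar",atz(t,(441,342),.01),"key",atz(t,(300,240),0))
E
```

```text
[[-121.44393968  451.26233913]
 [ 266.09416942  560.06188381]
 [ 275.12555983  284.62025225]
 [ 125.40250974  281.29126681]] [[ 89.20646353  48.94559719]
 [-22.2990526  298.78120814]
 [281.97301558 243.57499507]]
[ 0.39245901 -0.10658738  0.86794333] [ 0.35846329 -0.75321804  0.53542972]
bar [ 0.47829345 -0.24036573  0.014     ] hole [ 0.4669426  -0.24399978  0.014     ] strap [0.56432761 0.11761357 0.1       ] pin [ 0.44509567 -0.07954754  0.08      ]
cup [ 0.67288014 -0.36661522  0.09      ] smallbar [ 0.39466207 -0.31744913  0.01      ] key [ 0.58977929 -0.04578692  0.        ]
```

View pics/m1.png

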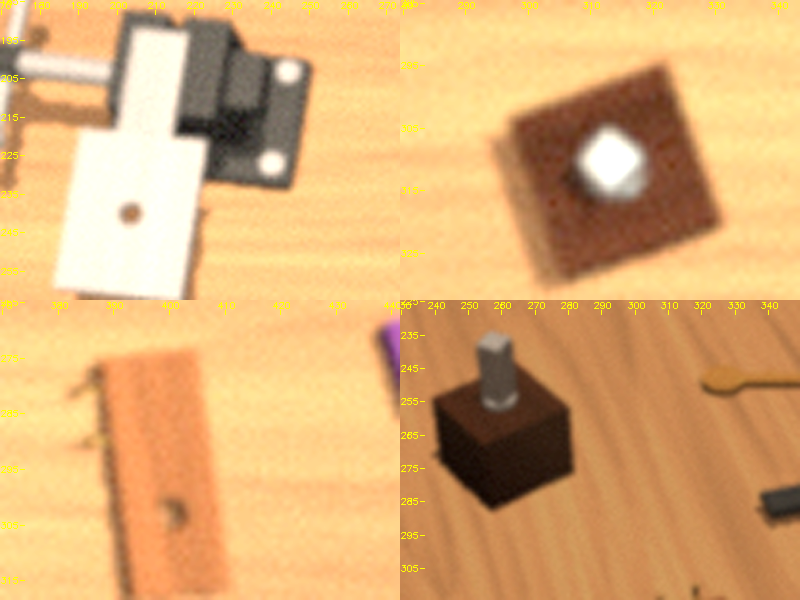

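The crops show the strap hole near top (203.5,240), the pin's grip top near (313,310) turned about 45° in the image, and the bar's hole near (400.5,303). I'll enlarge the bar and pin in both views for their corners.

```bash
cat >> h.py <<'E'
def box(f,x,y,w,h,W=400,a=1.6):
    k=W/w; im=cv2.convertScaleAbs(cv2.resize(f["img"][y:y+h,x:x+w,::-1],None,fx=k,fy=k,interpolation=cv2.INTER_CUBIC),alpha=a)
    st=5 if w<70 else 10
    for i in range(0,w,st): p=int((i+.5)*k); cv2.putText(im,str(x+i),(p-8,8),0,.3,(255,255,0),1); cv2.line(im,(p,10),(p,14),(255,255,0),1)
    for i in range(0,h,st): p=int((i+.5)*k); cv2.putText(im,str(y+i),(0,p+3),0,.3,(255,255,0),1);cv2.line(im,(20,p),(24,p),(255,255,0),1)
    return im
E
python3 - <<'E'
from h import *
t,s=load("top0"),load("side0")
A=box(t,370,268,64,56,400)[:300]
A=box(t,370,267,76,57);B=box(s,270,308,76,57);C=box(t,298,298,32,24,a=1);D=box(s,240,230,36,27,a=1.6)
cv2.imwrite("pics/m2.png",np.vstack([np.hstack([A,B]),np.hstack([C,D])]))
g=cv2.cvtColor(t["img"],cv2.COLOR_RGB2GRAY).astype(float)
for (x,y) in((203,240),(401,302)):
    w=g[y-5:y+6,x-5:x+6]; m=np.clip(np.median(w)-8-w,0,None); yy,xx=np.mgrid[-5:6,-5:6]
    m[np.hypot(xx,yy)>5]=0
    print("hole",x+(m*xx).sum()/m.sum(),y+(m*yy).sum()/m.sum()); print(w.astype(int))
E
```

```text
hole 203.4611842105263 240.06184210526317
[[170 172 171 174 169 167 170 164 166 168 169]
 [169 168 170 170 168 165 161 164 167 165 169]
 [170 167 172 160 150 142 139 145 153 165 169]
 [167 166 161 144 125 112 107 114 141 160 170]
 [173 167 150 125 101  92  91  95 126 155 167]
 [169 163 148 115  91  86  91  91 119 147 165]
 [168 164 148 119  96  89  87 103 127 154 168]
 [168 168 157 137 110 107 108 119 141 164 169]
 [168 169 162 156 140 138 138 145 159 170 168]
 [168 172 169 169 160 155 158 164 170 167 174]
 [169 172 171 170 172 169 166 166 167 170 171]]
hole 401.60623229461754 302.60339943342774
[[115 110 108 106 105 108 105 105 104 107 105]
 [112 112 106 102 107 108 106 103 104 108 111]
 [116 113 106 103 103 103 103 104 104 108 109]
 [117 110 102  97  91  91  93 100 104 108 110]
 [119 109  98  89  76  74  76  92 103 105 109]
 [118 110 106 101  82  72  63  84 100 104 106]
 [119 116 113 111  97  78  64  76  97 103 108]
 [120 116 117 117 101  82  74  77  97 104 107]
 [115 116 111 112  98  91  81  89  99 104 110]
 [114 115 114 111  97  93  90 102 105 103 107]
 [116 114 112 106 101 104 103 107 103 106 110]]
```

View pics/m2.png

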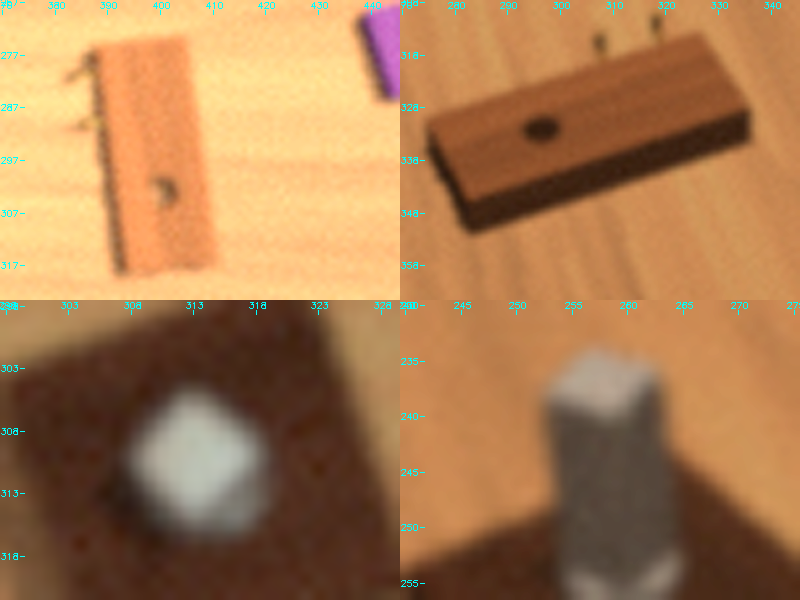

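Corners read. Bar top face in the top view: (388.1,275.2), (405,273.3), (411.1,317.8), (393.3,318.2), with matching corners in the side view. Grip top centre: (313,310.3). Now I'll fit poses to both views.

Run:
```python
from h import *
from scipy.optimize import least_squares
t,s=load("top0"),load("side0")
def rect(p,L,W,z): 
    a=np.radians(p[2]); R=np.array([[np.cos(a),-np.sin(a)],[np.sin(a),np.cos(a)]])
    c=np.array([[L,W],[L,-W],[-L,-W],[-L,W]])/2
    return lambda pts: np.c_[np.array(pts)@R.T+p[:2],np.full(len(pts),z)]
def fit(p0,pts,z,ut,us):
    def r(p,w=(1,1)):
        P=rect(p,0,0,z)(pts); o=[]
        if ut is not None:o.append(w[0]*(proj(t,P)-ut))
        if us is not None:o.append(w[1]*(proj(s,P)-us))
        return np.concatenate(o).ravel()
    q=least_squares(r,p0); print(q.x.round(4),"rms px",np.sqrt((q.fun**2).mean()).round(2),q.fun.reshape(-1,2).round(1).tolist()); return q.x
b=[[.042,.017],[.042,-.017],[-.042,-.017],[-.042,.017]]
# top order: hooks end(+x,+y)=TL ,TR(+x,-y),BR(-x,-y),BL
ut=np.array([[388.1,275.2],[405,273.3],[411.1,317.8],[393.3,318.2]])
us=np.array([[326.5,314],[335.8,328],[282.8,345.5],[274.6,330.5]])
p=[.478,-.24,5]
for A in((ut,us),(ut,None),(None,us)): x=fit(p,b,.014,*A); print("hole pred",rect(x,0,0,.014)([[-.014,0]]), atz(t,(401.3,303),.014),atz(s,(296.5,332),.014))
g=[[.007,.007],[.007,-.007],[-.007,-.007],[-.007,.007]]
gt=np.array([[312.9,304.7],[318.1,309.7],[313.1,315.9],[307.9,309.9]])
gs=np.array([[257.3,233.8],[263.1,236],[258.6,239.9],[252.6,238.3]])
for A in((gt,gs),(gt,None),(None,gs)): 
    for z in(.08,): fit([.445,-.08,-45],g,z,*A)
gr=cv2.cvtColor(s["img"],cv2.COLOR_RGB2GRAY).astype(int); print(gr[158:172,288:306])
print("strap hole",atz(t,(203.46,240.06),.1))
f=lambda x,y:(170+x/3.846-.5,185+y/3.846-.5)
for a,c in(((80,128),(53,288)),((210,138),(185,297))):
    d=atz(t,f(*a),.1)-atz(t,f(*c),.1); print("strap edge dir",np.degrees(np.arctan2(d[1],d[0])),atz(t,f(*a),.1))
```

```text
[ 0.4802 -0.2402  6.8683] rms px 0.61 [[0.1, 0.0], [0.6, 0.1], [0.6, -0.7], [0.7, 0.9], [0.4, -1.0], [0.6, -0.3], [-0.7, -0.1], [-0.5, -1.0]]
hole pred [[ 0.46627616 -0.2418305   0.014     ]] [ 0.46692743 -0.24266404  0.014     ] [ 0.46624689 -0.24293306  0.014     ]
[ 0.4803 -0.2392  6.2025] rms px 0.39 [[-0.2, -0.2], [0.4, 0.1], [-0.1, -0.6], [-0.1, 0.8]]
hole pred [[ 0.46640889 -0.24072222  0.014     ]] [ 0.46692743 -0.24266404  0.014     ] [ 0.46624689 -0.24293306  0.014     ]
[ 0.48   -0.2412  7.484 ] rms px 0.49 [[0.2, -0.7], [0.7, -0.0], [-0.5, 0.7], [-0.5, -0.2]]
hole pred [[ 0.46609025 -0.24303301  0.014     ]] [ 0.46692743 -0.24266404  0.014     ] [ 0.46624689 -0.24293306  0.014     ]
[ 0.4465 -0.079  -8.6673] rms px 2.73 [[-2.5, 0.8], [0.2, -2.8], [3.9, -1.1], [1.1, 3.6], [4.7, -0.8], [-0.7, 1.8], [-5.0, -1.3], [0.8, -4.5]]
[  0.4467  -0.0778 -42.7893] rms px 0.34 [[0.0, -0.4], [0.6, 0.2], [-0.0, -0.1], [-0.6, 0.3]]
[ 0.446  -0.0825 42.9472] rms px 0.49 [[-0.3, -0.1], [0.9, 0.0], [0.2, 0.4], [-0.8, -0.4]]
[[101 102  99 100 100  99 101 102 101 103 103 105 106 106 107 108 10
[... 466 characters left out ...]
 105 105 105 102  97  84  76  72  77  87  99 104 106 106 107 108]
 [104 104 104 105 104 105 102 100  98  96 100 103 106 106 108 108 109 108]
 [106 105 106 105 106 107 106 107 106 107 107 107 108 107 108 108 107 108]
 [106 106 106 108 107 106 105 106 106 107 106 107 106 107 106 107 107 106]
 [104 106 105 104 104 106 105 105 106 104 103 104 104 104 104 102 103 101]
 [103 103 102 101 101  99 101  99  98 100  96  95  93  91  90  87  87  84]
 [ 97  95  95  91  90  88  86  84  84  82  77  73  67  66  65  61  58  58]]
strap hole [0.5642031  0.11857693 0.1       ]
strap edge dir -4.521023542375547 [0.60480933 0.14594944 0.1       ]
strap edge dir -4.822265576135606 [0.60080268 0.08408658 0.1       ]
```

```bash
cat > go.py <<'E'
import sys,numpy as np
from bench import env
def shift(tgt,frm=None):
    if frm is None:
        s=env.state(); frm=[*s["tool_pos"],s["eef_rot"][2]]
    a=np.radians(frm[3]); d=np.array(tgt[:3])-frm[:3]
    x=np.cos(a)*d[0]+np.sin(a)*d[1]; y=np.sin(a)*d[0]-np.cos(a)*d[1]
    turn=(frm[3]-tgt[3]+180)%360-180
    return np.round([x*1e3,y*1e3,-d[2]*1e3,turn],1).tolist()
if __name__=="__main__":
    f=None
    for a in sys.argv[1:]:
        t=[float(v) for v in a.split(",")]; print(a,shift(t,f)); f=t
E
python3 go.py .5,.2,.22,103 .55,-.1,.22,43 .48,-.241,.10,6.9
python3 - <<'E'
from h import *
t,s=load("top0"),load("side0"); print(tri(t,(203.46,240.06),s,(297.1,164.3)),atz(s,(297.1,164.3),.1), tri(t,(401.3,303),s,(296.5,332)), tri(t,(313,310.2),s,(257.9,237)))
E
```

```text
.5,.2,.22,103 [-417.7, -284.8, 10.8, 59.7]
.55,-.1,.22,43 [-303.6, -18.8, -0.0, 60.0]
.48,-.241,.10,6.9 [-147.4, 55.4, 120.0, 36.1]
(array([0.56453731, 0.11962075, 0.09656952]), np.float64(0.0008543051218944953)) [0.56247853 0.11270873 0.1       ] (array([ 0.46662903, -0.24266849,  0.01372857]), np.float64(0.0006452793140440103)) (array([ 0.4466444 , -0.07764856,  0.0766786 ]), np.float64(7.048197780234586e-05))
```

```bash
python3 -m handwheel '[[[1,-209,-142,5,30],[1,-418,-285,11,60],[1,-418,-285,11,60],[1,-418,-285,11,60],[1,-418,-285,11,60],[1,-418,-285,11,60],[1,-418,-285,11,60],[1,-418,-285,11,60]]]'; python3 go.py .5,.2,.22,103 .55,-.1,.22,43
```

```text
clock: 0.9
tool_pos: [0.4354, 0.2812, 0.2225]
eef_rot: [-180.0, -0.0, 102.4]
ft_force: [-0.0, 0.3, 0.6]
finger_gap: 0.0856
grip_force: 0.0
.5,.2,.22,103 [-93.2, 45.7, 2.5, -0.6]
.55,-.1,.22,43 [-303.6, -18.8, -0.0, 60.0]
```

```bash
python3 go.py .55,-.1,.22,43; python3 -m handwheel '[[[1,-397,27,3,60],[1,-397,27,3,60],[1,-397,27,3,60],[1,-397,27,3,60],[1,-397,27,3,60],[1,-397,27,3,60],[1,-397,27,3,60],[1,-397,27,3,60]]]'; python3 go.py .48,-.241,.08,6.9
```

```text
.55,-.1,.22,43 [-396.9, 30.4, 2.5, 59.4]
clock: 1.7
tool_pos: [0.548, -0.1007, 0.2194]
eef_rot: [-180.0, 0.0, 42.3]
ft_force: [1.1, -0.2, 0.4]
finger_gap: 0.0853
grip_force: 0.0
.48,-.241,.08,6.9 [-144.8, 58.0, 139.4, 35.4]
```

```bash
python3 -m handwheel '[[[0.3,-145,58,139,35.4],[0.3,-145,58,139,35.4],[0.3,-145,58,139,35.4],[0.3,-145,58,139,35.4],[0.3,-145,58,139,35.4],[0.3,-145,58,139,35.4],[0.3,-145,58,139,35.4],[0.3,-145,58,139,35.4]]]'; python3 go.py .4802,-.241,.004,6.9
```

```text
clock: 2.5
tool_pos: [0.4815, -0.2385, 0.0818]
eef_rot: [179.9, -0.1, 7.4]
ft_force: [0.2, 0.4, 0.3]
finger_gap: 0.0554
grip_force: 0.0
.4802,-.241,.004,6.9 [-1.6, 2.3, 77.8, 0.5]
```

```bash
python3 -m handwheel '[[[0.3,-1.6,2.3,40,0.5],[0.3,-1.6,2.3,78,0.5],[0.3,-1.6,2.3,78.5,0.5],[0.3,-1.6,2.3,78.5,0.5],[0.3,-1.6,2.3,78.5,0.5],[-1,-1.6,2.3,78.5,0.5],[-1,-1.6,2.3,78.5,0.5],[-1,-1.6,2.3,78.5,0.5]]]'; python3 -m handwheel '[[[-1,0,0,0,0],[-1,0,0,0,0],[-1,0,0,0,0],[-1,0,0,0,0],[-1,0,0,0,0],[-1,0,0,0,0]]]'
```

```text
clock: 3.3
tool_pos: [0.4799, -0.242, 0.004]
eef_rot: [179.9, -0.1, 6.8]
ft_force: [-1.1, 2.4, 12.2]
finger_gap: 0.0322
grip_force: 59.2
clock: 3.9
tool_pos: [0.4799, -0.242, 0.004]
eef_rot: [179.9, -0.1, 6.8]
ft_force: [-0.8, 2.7, 13.5]
finger_gap: 0.032
grip_force: 59.2
```

```bash
python3 -m handwheel '[[[-1,0,0,-5,0],[-1,0,0,-40,0],[-1,0,0,-90,0],[-1,0,0,-140,0],[-1,0,0,-146,0],[-1,0,0,-146,0]]]'; python3 go.py .5776,.1175,.15,-4.7
```

```text
clock: 4.5
tool_pos: [0.4796, -0.242, 0.15]
eef_rot: [179.9, -0.2, 6.8]
ft_force: [-0.4, 0.0, -0.4]
finger_gap: 0.0323
grip_force: 60.2
.5776,.1175,.15,-4.7 [139.6, -345.5, -0.0, 11.5]
```

```bash
python3 -m handwheel '[[[-1,139.6,-345.5,0,11.5],[-1,139.6,-345.5,0,11.5],[-1,139.6,-345.5,0,11.5],[-1,139.6,-345.5,0,11.5],[-1,139.6,-345.5,0,11.5],[-1,139.6,-345.5,0,11.5],[-1,139.6,-345.5,0,11.5],[-1,139.6,-345.5,0,11.5]]]';python3 -m handwheel '[[[-1,0,0,0,0],[-1,0,0,0,0],[-1,0,0,0,0]]]'; python3 go.py .5776,.1175,.108,-4.7
python3 - <<'E'
from h import *
from bench import env
for n in("side","top"):
    f=env.grab_frame(n); pickle.dump(f,open(n+"1.pkl","wb"))
t,s=load("top1"),load("side1")
A=box(t,150,180,120,90);B=box(s,265,115,80,60)
cv2.imwrite("pics/m3.png",np.hstack([A,B]))
E
```

```text
clock: 5.3
tool_pos: [0.5769, 0.1211, 0.1461]
eef_rot: [180.0, 0.2, -4.6]
ft_force: [0.2, -0.1, -1.1]
finger_gap: 0.0319
grip_force: 60.2
clock: 5.6
tool_pos: [0.5767, 0.1168, 0.1471]
eef_rot: [180.0, 0.1, -4.8]
ft_force: [-0.4, -0.1, -0.4]
finger_gap: 0.0322
grip_force: 60.2
.5776,.1175,.108,-4.7 [0.9, -0.7, 39.1, -0.1]
```

View pics/m3.png

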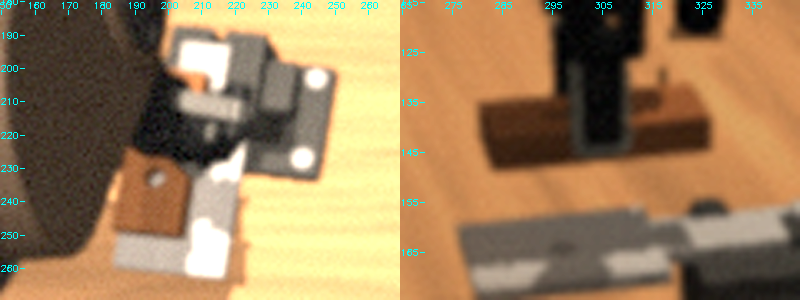

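The bar hangs level in the grip. Its hole shows at top (196.3,232.9), so I can compare it with the strap hole just before touchdown. I'll lower it to about 3 mm above the strap and measure there.

```bash
python3 -m handwheel '[[[-1,0.9,-0.7,20,0],[-1,0.9,-0.7,39,0],[-1,0.9,-0.7,39,0],[-1,0.9,-0.7,39,0],[-1,0.9,-0.7,39,0]]]'
python3 - <<'E'
from h import *
from bench import env
t0=load("top1"); print("hole hi",atz(t0,(196.3,232.9),.157))
f=env.grab_frame("top"); pickle.dump(f,open("top2.pkl","wb"))
f2=env.grab_frame("side"); pickle.dump(f2,open("side2.pkl","wb"))
A=box(f,185,215,48,36,400);B=box(f2,265,125,64,48)
cv2.imwrite("pics/m4.png",np.hstack([A,B]))
z=env.state()["tool_pos"]; print(z, proj(f,[[.5642,.1186,z[2]+.010]]))
E
```

```text
clock: 6.2
tool_pos: [0.5786, 0.118, 0.1101]
eef_rot: [-180.0, -0.1, -4.8]
ft_force: [-0.2, -0.7, 0.0]
finger_gap: 0.032
grip_force: 60.2
hole hi [0.56334937 0.11483086 0.157     ]
[0.57856176 0.11823233 0.11006924] [[200.30559759 237.47640508]]
```

View pics/m4.png

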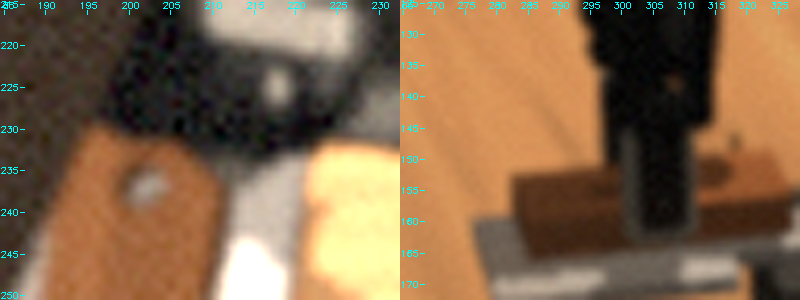

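The bar hole's mouth is centred at about (202.0,236.7), but it should be at (200.3,237.5). That calls for a world correction of about (-1.1,+2.7) mm, then a gentle lowering.

```bash
python3 -m handwheel '[[[-1,-1.3,-2.6,0,0],[-1,-1.3,-2.6,2,0],[-1,-1.3,-2.6,4,0],[-1,-1.3,-2.6,5,0],[-1,-1.3,-2.6,6,0],[-1,-1.3,-2.6,6,0],[-1,-1.3,-2.6,6,0]]]'
```

```text
clock: 7.0
tool_pos: [0.5771, 0.1211, 0.1031]
eef_rot: [-180.0, 0.0, -4.7]
ft_force: [-1.3, 0.2, 1.7]
finger_gap: 0.0321
grip_force: 60.4
```

```bash
python3 -m handwheel '[[[-1,0,0,-1,0],[0.1,0,0,-1,0],[0.1,0,0,-1,0],[0.1,0,0,-1,0],[0.1,0,0,-1,0]]]'; python3 -m handwheel '[[[0.1,0,0,-20,0],[0.1,0,0,-60,0],[0.1,0,0,-100,0],[0.1,-40,120,-110,0],[0.1,-60,170,-110,0],[0.1,-60,170,-110,0],[0.1,-60,170,-110,0]]]'
python3 - <<'E'
from h import *
from bench import env
f=env.grab_frame("top"); pickle.dump(f,open("top3.pkl","wb"))
f2=env.grab_frame("side"); pickle.dump(f2,open("side3.pkl","wb"))
A=box(f,180,215,56,42,400);B=box(f2,265,125,80,60)
cv2.imwrite("pics/m5.png",np.hstack([A,B]))
print(proj(f,[[.5642,.1186,.114]]))
g=cv2.cvtColor(f["img"],cv2.COLOR_RGB2GRAY).astype(int); print(g[232:246,194:210])
E
python3 go.py .4455,-.0785,.15,45
```

```text
clock: 7.5
tool_pos: [0.5771, 0.121, 0.1041]
eef_rot: [-180.0, -0.0, -4.8]
ft_force: [0.2, 0.2, 0.4]
finger_gap: 0.0468
grip_force: 0.0
clock: 8.2
tool_pos: [0.5018, -0.0455, 0.2145]
eef_rot: [180.0, -0.0, -4.8]
ft_force: [0.6, 1.0, -0.4]
finger_gap: 0.0472
grip_force: 0.0
[[201.27184349 238.27171622]]
[[40 39 35 38 35 44 41 36 40 45 42 47 59 69 73 69]
 [38 46 41 42 42 40 37 36 43 38 42 45 58 67 70 70]
 [37 38 43 42 41 34 41 37 40 37 38 39 55 63 71 75]
 [42 38 39 37 36 37 36 39 40 40 37 42 53 65 65 69]
 [38 37 33 35 38 38 37 35 39 35 40 49 57 61 66 66]
 [43 41 48 40 40 46 41 43 43 41 38 43 59 64 68 69]
 [64 60 56 52 58 45 44 41 44 34 36 39 53 57 65 66]
 [75 80 76 72 66 62 63 55 47 44 47 49 58 59 58 67]
 [79 80 78 78 75 69 65 68 63 61 53 54 57 62 64 64]
 [79 76 79 73 76 72 73 68 69 68 68 65 64 67 61 62]
 [79 78 74 78 75 78 74 69 70 70 75 65 70 69 69 67]
 [79 77 75 76 78 78 76 72 73 71 66 68 65 69 72 71]
 [78 78 77 75 73 81 78 71 71 72 69 68 69 65 67 71]
 [77 79 78 78 80 79 79 74 75 71 70 72 68 67 69 66]]
.4455,-.0785,.15,45 [-53.5, 37.2, 64.6, -49.9]
```

View pics/m5.png

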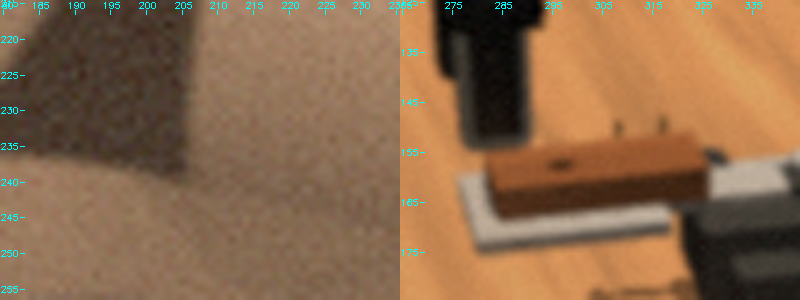

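The side view shows the bar flat on the strap, but the arm hides it in the top view. I'll swing aside toward the right and look again.

```bash
python3 go.py .45,-.32,.2145,45; python3 -m handwheel '[[[0.1,-28,278,0,-50],[0.1,-28,278,0,-50],[0.1,-28,278,0,-50],[0.1,-28,278,0,-50],[0.1,-28,278,0,-50],[0.1,-28,278,0,-50],[0.1,-28,278,0,-50],[0.1,-28,278,0,-50]]]'
python3 - <<'E'
from h import *
from bench import env
f=env.grab_frame("top"); pickle.dump(f,open("top4.pkl","wb"))
A=box(f,165,190,80,60,400);B=box(f,185,222,36,27)
cv2.imwrite("pics/m6.png",np.hstack([A,B]))
print(proj(f,[[.5642,.1186,.114]]))
g=cv2.cvtColor(f["img"],cv2.COLOR_RGB2GRAY).astype(int); print(g[232:246,194:210])
E
python3 go.py .4455,-.0785,.15,45
```

```text
.45,-.32,.2145,45 [-28.2, 277.4, 0.1, -49.9]
clock: 9.1
tool_pos: [0.4523, -0.3192, 0.2137]
eef_rot: [-180.0, -0.0, 45.2]
ft_force: [0.2, 0.7, -0.0]
finger_gap: 0.0471
grip_force: 0.0
[[201.27184349 238.27171622]]
[[123 125 125 128 119 118 114 115 116 113 114 115 115 117 115 116]
 [125 123 126 125 119 117 113 116 116 115 113 116 115 121 116 121]
 [122 129 129 127 124 112 108 112 114 115 116 113 113 120 116 119]
 [125 126 127 125 115 104  95  90 102 109 110 114 116 119 118 115]
 [122 129 129 118 101  84  69  72  80  96 109 111 117 120 122 117]
 [127 130 123 114  91  62  57  69  78  92 107 110 114 114 119 116]
 [126 129 124 113  83  71  85  91  89  93 104 113 114 120 120 115]
 [125 127 122 109  87  89 109 112 103 103 110 115 120 115 120 112]
 [127 125 123 109  97 106 121 122 109 104 112 112 118 118 117 108]
 [123 129 128 122 112 107 118 115 112 113 112 114 114 115 120 103]
 [124 127 130 124 115 112 117 119 114 114 115 117 120 118 114 101]
 [127 125 125 124 113 115 119 117 115 111 117 117 119 119 113  96]
 [129 125 122 120 115 116 114 116 117 109 113 114 116 119 113  89]
 [124 127 126 120 117 115 116 113 116 114 115 117 118 121 113  87]]
.4455,-.0785,.15,45 [164.8, -174.0, 63.8, 0.1]
```

View pics/m6.png

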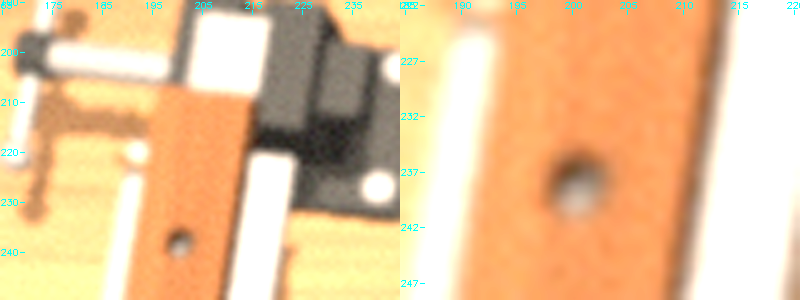

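The bar's hole sits at about (200.6,238.2) against the wanted (201.3,238.3), so it is within 1.2 mm, which the pin's taper can take up. Next is the pin.

```bash
python3 go.py .446,-.077,.12,45; python3 -m handwheel '[[[0.1,166.5,-175,0,0],[0.1,166.5,-175,0,0],[0.1,166.5,-175,0,0],[0.1,166.5,-175,0,0],[0.1,166.5,-175,0,0],[0.1,166.5,-175,95,0],[0.1,166.5,-175,95,0],[0.1,166.5,-175,95,0]]]';python3 -m handwheel '[[[0.1,0,0,0,0],[0.1,0,0,0,0],[0.1,0,0,0,0]]]'; python3 go.py .446,-.077,.05,45
```

```text
.446,-.077,.12,45 [166.2, -174.7, 93.8, 0.1]
clock: 9.95
tool_pos: [0.4431, -0.0744, 0.1157]
eef_rot: [-179.6, 0.2, 45.3]
ft_force: [0.4, -0.4, 1.8]
finger_gap: 0.0468
grip_force: 0.0
clock: 10.25
tool_pos: [0.446, -0.0769, 0.1209]
eef_rot: [179.8, -0.1, 45.2]
ft_force: [0.2, -0.3, 0.7]
finger_gap: 0.047
grip_force: 0.0
.446,-.077,.05,45 [-0.1, 0.1, 70.9, 0.2]
```

```bash
python3 -m handwheel '[[[0.1,0,0,35,0.2],[0.1,0,0,65,0.2],[0.1,0,0,70,0.2],[0.1,0,0,70,0.2],[-1,0,0,70,0.2],[-1,0,0,70,0.2],[-1,0,0,70,0.2],[-1,0,0,70,0.2]]]'; python3 -m handwheel '[[[-1,0,0,0,0],[-1,0,0,0,0],[-1,0,0,0,0],[-1,0,0,0,0]]]'
```

```text
clock: 11.05
tool_pos: [0.4458, -0.0769, 0.0504]
eef_rot: [179.9, -0.1, 45.0]
ft_force: [-2.2, -1.2, 10.0]
finger_gap: 0.0129
grip_force: 58.4
clock: 11.45
tool_pos: [0.4459, -0.0769, 0.0505]
eef_rot: [179.9, -0.1, 45.0]
ft_force: [-1.2, -0.2, 10.1]
finger_gap: 0.0131
grip_force: 58.3
```

```bash
python3 -m handwheel '[[[0.1,0,0,0,0],[0.1,0,0,0,0],[0.1,0,0,0,0],[0.1,0,0,0,0],[0.1,0,0,0,60],[0.1,0,0,0,60],[0.1,0,0,0,60],[0.1,0,0,0,60]]]'; python3 -m handwheel '[[[0.1,0,0,0,55.6],[0.1,0,0,0,55.6],[0.1,0,0,0,55.6],[0.1,0,0,0,55.6],[0.1,0,0,0,55.6],[0.1,0,0,0,55.6],[0.1,0,0,0,55.6],[0.1,0,0,0,55.6]]]'; python3 -m handwheel '[[[-1,0,0,0,0],[-1,0,0,0,0],[-1,0,0,0,0],[-1,0,0,0,0],[-1,0,0,0,0],[-1,0,0,0,0]]]'; python3 go.py .4459,-.0769,.05,-45
```

```text
clock: 12.25
tool_pos: [0.4452, -0.0767, 0.049]
eef_rot: [-180.0, 0.0, 10.3]
ft_force: [-1.4, 0.3, 0.2]
finger_gap: 0.0468
grip_force: 0.0
clock: 13.05
tool_pos: [0.4452, -0.0767, 0.0491]
eef_rot: [-180.0, 0.0, -45.0]
ft_force: [-0.1, 0.6, 0.5]
finger_gap: 0.047
grip_force: 0.0
clock: 13.65
tool_pos: [0.4452, -0.0767, 0.0492]
eef_rot: [-180.0, -0.0, -44.9]
ft_force: [-0.3, -0.8, 6.4]
finger_gap: 0.0129
grip_force: 58.5
.4459,-.0769,.05,-45 [0.6, -0.3, -0.8, 0.1]
```

```bash
python3 -m handwheel '[[[-1,0,0,-10,0],[-1,0,0,-30,0],[-1,0,0,-60,0],[-1,0,0,-100,0],[-1,0,0,-141,0],[-1,0,0,-141,0],[-1,0,0,-141,0],[-1,0,0,-141,0]]]'; python3 go.py .5636,.1216,.19,-5
```

```text
clock: 14.45
tool_pos: [0.4447, -0.0765, 0.1894]
eef_rot: [180.0, 0.1, -44.9]
ft_force: [0.6, 0.5, -2.0]
finger_gap: 0.0131
grip_force: 58.4
.5636,.1216,.19,-5 [-55.7, -224.2, -0.6, -39.9]
```

```bash
python3 -m handwheel '[[[-1,-55.7,-224.2,0,-40],[-1,-55.7,-224.2,0,-40],[-1,-55.7,-224.2,0,-40],[-1,-55.7,-224.2,0,-40],[-1,-55.7,-224.2,0,-40],[-1,-55.7,-224.2,0,-40],[-1,-55.7,-224.2,0,-40],[-1,-55.7,-224.2,0,-40]]]'; python3 -m handwheel '[[[-1,0,0,0,0],[-1,0,0,0,0],[-1,0,0,0,0]]]'; python3 go.py .5636,.1216,.16,-5
python3 - <<'E'
from h import *
from bench import env
f=env.grab_frame("top"); pickle.dump(f,open("top5.pkl","wb"))
f2=env.grab_frame("side"); pickle.dump(f2,open("side5.pkl","wb"))
A=box(f,165,200,80,60,400);B=box(f2,255,115,80,60)
cv2.imwrite("pics/m7.png",np.hstack([A,B]))
E
```

```text
clock: 15.25
tool_pos: [0.5635, 0.1207, 0.1892]
eef_rot: [180.0, 0.1, -5.0]
ft_force: [-0.2, -0.1, -2.4]
finger_gap: 0.0129
grip_force: 58.6
clock: 15.55
tool_pos: [0.5641, 0.1208, 0.1903]
eef_rot: [-180.0, -0.0, -5.0]
ft_force: [0.4, -0.6, -0.6]
finger_gap: 0.013
grip_force: 58.6
.5636,.1216,.16,-5 [-0.5, -0.7, 30.3, 0.0]
```

View pics/m7.png

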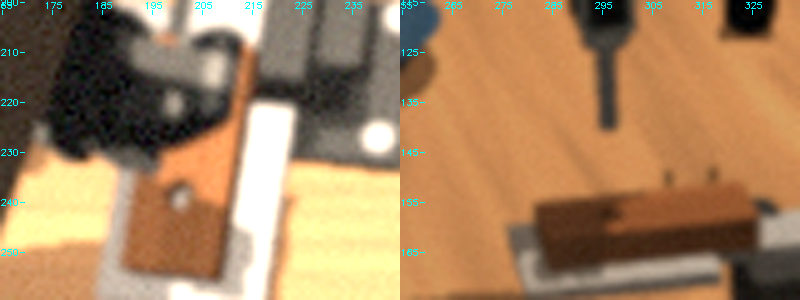

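The pin hangs straight, with its tip at side (296,140). The bar hole was at about (296.7,157.3) in the earlier side picture. I'll check whether the two agree.

Run:
```python
from h import *
s=load("side5")
tip=(255+(595+612-800)/2/5-.5,115+130/5-.5)
print("tip seen",tip,"pred",proj(s,[[.5641,.1208,.1491]])," hole pred",proj(s,[[.5637,.1221,.114]]),"hole seen 296.7,157.3", "axes px/mm",proj(s,[[.5647,.1208,.1491],[.5641,.1218,.1491],[.5641,.1208,.1501]])-proj(s,[[.5641,.1208,.1491]]))
g=cv2.cvtColor(s["img"],cv2.COLOR_RGB2GRAY).astype(int); print(g[132:146,288:304])
g=cv2.cvtColor(load("side3")["img"],cv2.COLOR_RGB2GRAY).astype(int); print(g[152:164,288:306])
```

```text
tip seen (295.2, 140.5) pred [[295.75930247 138.94340662]]  hole pred [[296.19609369 155.63376541]] hole seen 296.7,157.3 axes px/mm [[ 0.30499258 -0.0410924 ]
 [-0.12983323 -0.20163957]
 [-0.02337622 -0.49331776]]
[[ 96  98  99  99 101  90  66  41  34  43  70  92  96  94  93  93]
 [ 96  97  97 101 100  90  65  41  35  43  70  92  96  95  95  93]
 [ 98  99  98  99  98  92  73  44  35  44  71  93  97  97  94  94]
 [ 98  97  97  98  99  95  73  45  36  44  70  91  97  95  95  95]
 [100  97  97  99  98  95  77  45  34  41  67  90  94  96  94  93]
 [ 99  99  98  97  99  95  76  45  35  40  65  87  96  95  94  92]
 [100  98  98  97  97  95  74  45  35  39  64  88  97  96  95  91]
 [ 97  99  99  98  98  95  75  48  36  41  66  89  97  97  92  94]
 [ 95  99  98  98  99  93  82  59  51  53  75  95  99 100  98  92]
 [ 94  96  99  99  99  97  92  84  78  81  91 100 101 100  99  94]
 [ 90  94  98  97 100  98  97  96  94  97  99 101 101 100  99  96]
 [ 90  91  93  98  97  99  98 100 100  98 100  98 101 101 101 100]
 [ 90  88  92  96  98  98  97  99  98  97  98  99 101 101 101 100]
 [ 91  89  89 
[... 254 characters left out ...]
 74  71  72  70  69  70]
 [ 62  67  70  70  72  69  69  70  69  67  70  67  66  68  67  67  65  67]
 [ 68  68  68  68  67  67  65  62  59  58  58  58  63  64  63  63  62  63]
 [ 67  66  65  65  65  64  57  50  41  41  42  50  58  61  63  65  62  65]
 [ 62  62  63  64  61  61  54  44  39  37  43  52  58  61  63  62  62  62]
 [ 63  64  61  63  62  63  58  57  53  55  55  58  63  62  63  64  63  62]
 [ 64  62  62  63  61  63  61  63  60  60  61  61  57  55  56  56  54  51]
 [ 62  61  58  58  56  56  54  52  52  50  48  47  43  42  42  41  39  35]
 [ 51  49  47  45  44  44  41  39  36  34  31  31  31  31  32  30  31  31]
 [ 35  36  37  36  36  35  34  32  30  28  28  33  32  31  30  28  27  29]]
```

```bash
python3 -m handwheel '[[[-1,0,-0.8,15,0],[-1,0,-0.8,30,0],[-1,0,-0.8,34,0],[-1,0,-0.8,36,0],[-1,0,-0.8,38,0],[-1,0,-0.8,39,0],[-1,0,-0.8,39,0],[-1,0,-0.8,39,0]]]'
```

```text
clock: 16.45
tool_pos: [0.5643, 0.1222, 0.1514]
eef_rot: [-180.0, -0.0, -4.9]
ft_force: [-0.0, -0.0, -0.4]
finger_gap: 0.013
grip_force: 58.6
```

The tip is in the bar's hole without load. Next I'll feel for the strap's hole.

```bash
python3 -m handwheel '[[[-1,0,0,3,0],[-1,0,0,6,0],[-1,0,0,8,0],[-1,0,0,10,0],[-1,0,0,11,0],[-1,0,0,12,0],[-1,0,0,13,0],[-1,0,0,13,0]]]'
```

```text
clock: 17.25
tool_pos: [0.5641, 0.1221, 0.138]
eef_rot: [180.0, 0.0, -4.9]
ft_force: [-0.6, -1.4, 0.1]
finger_gap: 0.0134
grip_force: 58.6
```

```bash
python3 -m handwheel '[[[-1,0,0,1,0],[-1,0,0,2,0],[-1,0,0,3,0],[-1,0,0,4,0],[-1,0,0,5,0],[-1,0,0,5,0]]]'
```

```text
clock: 17.85
tool_pos: [0.5641, 0.1221, 0.133]
eef_rot: [180.0, 0.0, -4.9]
ft_force: [-2.9, -3.8, 0.6]
finger_gap: 0.0128
grip_force: 58.8
```

```bash
python3 -m handwheel '[[[-1,-0.6,0.7,0,0],[-1,-0.6,0.7,2,0],[-1,-0.6,0.7,4,0],[-1,-0.6,0.7,6,0],[-1,-0.6,0.7,8,0],[-1,-0.6,0.7,10,0],[-1,-0.6,0.7,10,0]]]'
```

```text
clock: 18.55
tool_pos: [0.5635, 0.1216, 0.1228]
eef_rot: [-180.0, 0.0, -4.9]
ft_force: [-0.4, -0.4, -0.2]
finger_gap: 0.0129
grip_force: 58.6
```

```bash
python3 -m handwheel '[[[-1,0,0,1,0],[-1,0,0,2,0],[-1,0,0,3,0],[-1,0,0,3,0]]]'
```

```text
clock: 18.95
tool_pos: [0.5636, 0.1216, 0.1201]
eef_rot: [-180.0, -0.0, -4.9]
ft_force: [-1.1, 0.7, 0.4]
finger_gap: 0.0131
grip_force: 58.8
```

```bash
python3 -m handwheel '[[[-1,0,0,1,0],[-1,0,0,1.5,0],[-1,0,0,1.5,0],[-1,0,0,1.5,0]]]'
```

```text
clock: 19.35
tool_pos: [0.5636, 0.1216, 0.1188]
eef_rot: [-180.0, -0.0, -4.9]
ft_force: [-1.0, 0.1, 2.3]
finger_gap: 0.0125
grip_force: 59.0
```

The force now rises at the strap's own 1.5 N/mm, so the shoulder is seated. I'll let go, rise clear and look.

```bash
python3 -m handwheel '[[[-1,0,0,-1,0],[0,0,0,-1,0],[0,0,0,-1,0],[0,0,0,-1,0],[0,0,0,-1,0]]]'; python3 -m handwheel '[[[0,0,0,-20,0],[0,0,0,-60,0],[0,0,0,-100,0],[0,0,0,-110,0],[0,0,0,-110,0]]]'; python3 go.py .5,-.2,.23,-5; python3 -m handwheel '[[[0,-35,325,0,0],[0,-35,325,0,0],[0,-35,325,0,0],[0,-35,325,0,0],[0,-35,325,0,0],[0,-35,325,0,0],[0,-35,325,0,0],[0,-35,325,0,0]]]'
python3 - <<'E'
from h import *
from bench import env
f=env.grab_frame("top"); f2=env.grab_frame("side")
A=box(f,165,190,80,60,400);B=box(f2,255,115,80,60);C=cv2.resize(f["img"][:,:,::-1],(400,300));D=cv2.resize(f2["img"][:,:,::-1],(400,300))
cv2.imwrite("pics/m8.png",np.vstack([np.hstack([A,B]),np.hstack([C,D])]))
E
```

```text
clock: 19.85
tool_pos: [0.5635, 0.1215, 0.1195]
eef_rot: [-180.0, 0.0, -4.9]
ft_force: [-0.7, 0.9, -0.1]
finger_gap: 0.0428
grip_force: 0.0
clock: 20.35
tool_pos: [0.564, 0.1216, 0.231]
eef_rot: [-180.0, -0.2, -4.9]
ft_force: [-0.4, 0.6, -0.0]
finger_gap: 0.0426
grip_force: 0.0
.5,-.2,.23,-5 [-36.1, 325.9, 1.0, 0.1]
clock: 21.15
tool_pos: [0.4996, -0.2021, 0.2276]
eef_rot: [-180.0, 0.1, -5.1]
ft_force: [-0.3, 0.2, -0.8]
finger_gap: 0.0428
grip_force: 0.0
```

View pics/m8.png

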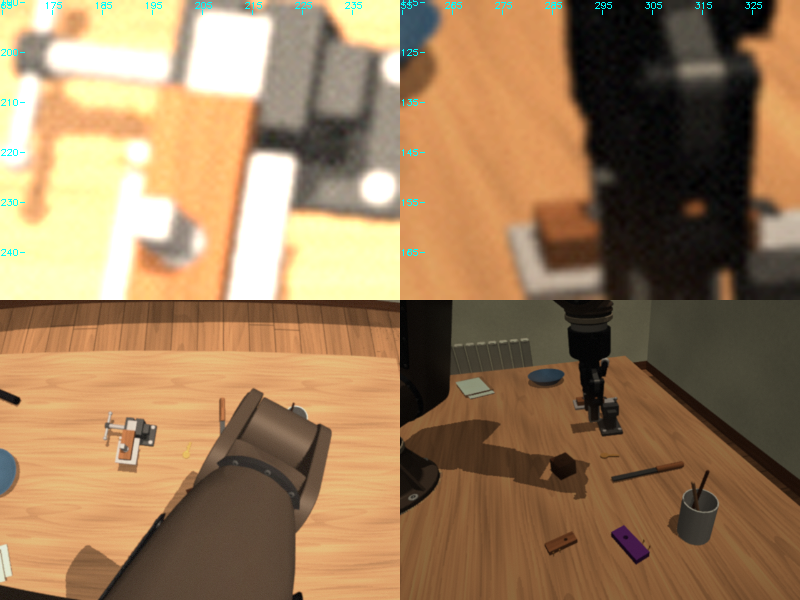

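The top view shows the pin upright in the bar, with its grip top at about (195.5,233) and its shoulder on the wood at about (201,238). The bystanders are undisturbed. I'll make one height check by projection, then hand in.

Run:
```python
from h import *
from bench import env
t=load("top4"); print([proj(t,[[.5642,.1195,z]])[0].round(1).tolist() for z in(.114,.118,.152,.160)])
print(env.job_done())
```

```text
[[200.8, 238.3], [200.1, 237.7], [194.4, 233.1], [193.0, 231.9]]
the job is handed in; nothing more can be done
None
```

The job is handed in: the bar lies flat on the strap and the pin is through both holes with its shoulder on the wood. The last pictures and contact force agree with that. The most I felt on the strap was about 3 N, or roughly 2 mm down. The file, key and cup were left alone.

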